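Snap the orange marker into its clip holder

TASK

Put the orange marker away: push it down lengthwise into the two yellow spring clips of the dark grey holder until it snaps fully home on its rests, roughly centred end to end, then stop pushing and let go. Do not bear down hard on the holder, and leave the blue and green markers lying where they are.

Things in the scene. Friction and masses are not known exactly. Their poses are not given: they have to be found in the camera images.
- marker_orange: orange marker, lying on the table: 150 mm long (x axis), 20 mm wide and high; round white barrel, orange cap over the third at +x, outer 20 mm of both ends square (orange). Origin: centre of its underside, z up. About 45 g. Set in the clips' mouths it stays up, underside about 36 mm above the table; push it down 16 mm to home, past a peak of about 9 N about 10 mm above home.
- marker_blue: blue marker, lies like the orange one; same shape: 150 mm long (x axis), 20 mm wide and high; round white barrel, blue cap over the third at +x, outer 20 mm of both ends square (blue). Origin: centre of its underside, z up. Leave it alone.
- marker_green: green marker, lies like the orange one; same shape: 150 mm long (x axis), 20 mm wide and high; round white barrel, green cap over the third at +x, outer 20 mm of both ends square (green). Origin: centre of its underside, z up. Leave it alone.
- holder: Dark grey clip holder fixed to the table, base 120 (x) x 70 (y) x 8 mm; origin: centre of its underside, z up. Two clips at x = -34 and +34 mm, each two yellow sprung jaws 10 mm wide; 58 mm free between for fingers. Mouth 40 mm wide at 54 mm height, 15 mm between the lips at 38 mm. Home: marker along x over y = 0, either way round, underside at 20 mm on rigid rests. Press with less than 60 N.

How it is judged:
By the outcome, as a careful person would: the job done as asked, in the order asked, and still so for the second after the job is handed in, with the robot touching nothing.
It also fails if it takes over 32 s, if anything falls off the work surface, if the arm or the gripper's body presses on something with over 40 N, if the wrist force passes 120 N, or if a joint passes its speed limit or range.

ROBOT

A 6-joint arm with a two-finger parallel gripper is mounted at the origin on the work surface. World frame = base frame: x ahead of the robot, y to its left, z up, the work surface at z = 0. Lengths are in m, angles in rad, forces in N, time in s.
With the tool pointing down it reaches from about 0.425 to 0.925 m from the base axis. Payload 12.5 kg.
Tool frame: the origin (TCP) lies at the very end of the fingers, on their centre line; the grasp point (between the pads) lies 19 mm behind it (r.grip_depth is the distance from the TCP to the grasp point, in m); z points along the fingers, y is the line along which they close (so a half turn about z gives the same grasp; the last joint's range is limited). The gripper opens to 85 mm and grips with 20 to 120 N. Pads are 22 mm wide; open, the fingers measure 114 mm over their backs; the gripper's body (76 mm by 85 mm) begins 54 mm behind the grasp point. The pads swing forward as they close: fully open they stand 13 mm farther back than shut.
Start: joints at [1.048, 0.491, 1.559, -0, 1.092, -0.106], TCP at [0.253, 0.572, 0.231] pointing down, gripper open.
Joint ranges: [-3.1, 3.1], [-0.84, 2.19], [0.05, 2.79], [-1.13, 4.28], [0.06, 2.93], [-2.69, 2.69]. Speed limits (rad/s): [2.22, 2.22, 2.79, 3.14, 3.14, 3.14].

INTERFACE

Orientations are given as a rotation vector (axis times angle).
In Python, from rig import r gives the robot as it stands.
- The arm moves only by the tool jog_arm, called after "Emit:" as name(argument=value, ...), one argument or row to a line, values as JSON. Schema: {"type":"object","properties":{"ticks":{"type":"array","items":{"type":"array","prefixItems":[{"type":"array","items":{"type":"number"},"minItems":3,"maxItems":3},{"type":"array","items":{"type":"number"},"minItems":3,"maxItems":3}],"minItems":2,"maxItems":2},"minItems":1,"maxItems":20},"jaw":{"type":"number"},"grip_n":{"type":"number"},"only":{"type":"string"},"quiet":{"type":"boolean"},"lines":{"type":"string"}},"required":["ticks"],"additionalProperties":false}. ticks is a list of rows, 1 to 20 of them, each written [[dx, dy, dz], [rx, ry, rz]]: dx, dy, dz in normalised numbers (1 is 1 m), then a rotation vector rx, ry, rz in shares of pi/2 rad (1.0 is pi/2 rad); each row is the pose to reach, as a shift and turn from the pose commanded when the call began, along the tool's axes at that moment; what a row does not reach only later rows make up. A row lasts 1/12 s, in which the tool goes at most 0.0417 m and 0.125 rad, less where a joint would pass 70% of its speed; a pose out of reach is approached as far as the arm can. jaw is the finger opening in m, set as the call begins (left out keeps the last). The fingers move at their own pace and stop on an object; grip_n is the grip in N (left out, the last holds). Time passes only in rows, so rows that do not move let the fingers close. The tool returns the time, the measured TCP pose, the force, the opening and the grip force at its end. only (a regular expression) keeps the lines of the reply that match it, lines (a string "A,B") keeps lines A to B, and quiet returns only ok. A shift or turn number past 1, either way, is cut back to 1. Input that does not fit is refused with a message, and nothing moves.
- r.get_state(): the state, without advancing time (a new reading comes with each control period).
- r.capture(name): name is "scene" or "top"; returns a dict with "image" (480x640x3 uint8, blue, green, red), "K" (3x3 intrinsics, pixels), "R" (3x3) and "t" (3): a world point X has camera coordinates R X + t. Camera axes: x right, y down, z forward; pixel columns grow to the right and rows downward; lengths in m; the calibration is good to about 2 mm. A picture is of the moment at which its call begins. There is no depth.
- r.sign_off(): hands the job in; it is judged then, once.
The state is a dict: "clock": time; "joints": joint angles; "joint_vel": joint speeds; "joint_efforts": joint torques, N m; "tcp_pos": TCP position; "orientation": TCP orientation; "ft_force": force on the tool from outside, world axes, zero at the start; "moment": the same for the moment, N m; "finger_gap": finger opening in m; "gripper_force": force on a finger pad.
Only numpy, scipy, OpenCV 4.12 (cv2) and the standard library are available. Lean on these libraries where they do the work, as an engineer would, in place of code of your own. Each camera call takes 0.05 s, during which the arm holds its last target. There are 200 camera calls.

## Working session

There is one attempt and no reset: what is moved stays moved. The work goes in short steps, Python scripts to look and compute and a tool call to move; the robot and the scene stay as the last step left them, time stands still between calls to the robot, and variables do not carry over. Pictures are saved under pics/ and viewed, at most 10 in all, crops included, and the job is handed in when it is done.

```bash
ls; mkdir -p pics
```

Run:
```python
from rig import r
import cv2, numpy as np
for n in("top","scene"):
    c=r.capture(n); cv2.imwrite(f"pics/{n}0.png",c["image"]); np.savez(f"{n}0.npz",**{k:np.array(c[k]) for k in c})
    print(n,-c["R"].T@c["t"])
s=r.get_state(); print(s)
```

```text
pics
rig.py
top [0.48751982 0.00862702 0.82751721]
scene [ 0.8835698  -0.41649911  0.68911193]
{'clock': 0.1, 'joints': array([ 1.04839763e+00,  4.91483960e-01,  1.55941278e+00,  1.64250524e-05,
        1.09171066e+00, -1.05596494e-01]), 'joint_vel': array([ 0.00041281, -0.00329362, -0.00084439,  0.00029352,  0.00043096,
       -0.00028883]), 'joint_efforts': array([ 4.01027355e-03, -6.19438219e+01, -2.62025374e+01, -4.07978393e-05,
        2.92869896e-03,  7.32966873e-05]), 'tcp_pos': array([0.25289109, 0.57131878, 0.23078734]), 'orientation': array([-6.49926381e-01, -3.07329491e+00,  1.50880281e-03]), 'ft_force': array([-0.24119292, -0.67324146, -0.17556753]), 'moment': array([-0.01947239,  0.01507801,  0.0436133 ]), 'gripper_force': 0.0, 'finger_gap': 0.08514096468935178}
```

View pics/top0.png

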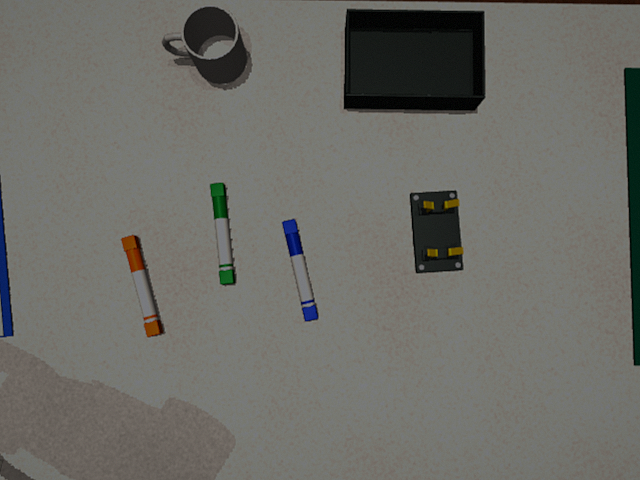

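View pics/scene0.png

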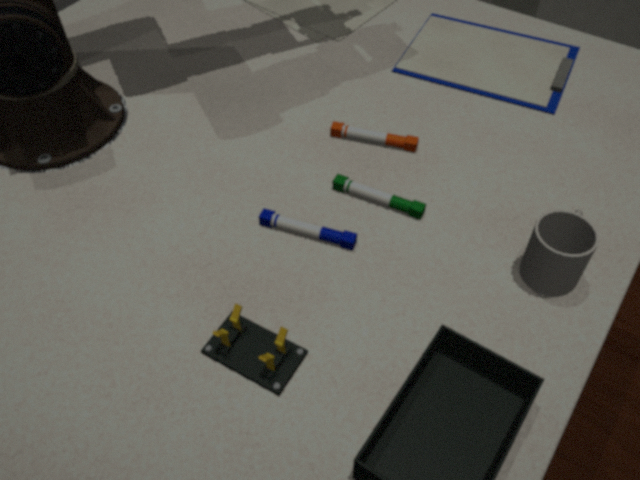

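Create h.py:
```python
import cv2, numpy as np
def cast(c,uv,z):
    uv=np.atleast_2d(np.asarray(uv,float)); R,t=c["R"],c["t"]
    d=(R.T@np.linalg.inv(c["K"])@np.c_[uv,np.ones(len(uv))].T).T; o=-R.T@t
    return o+d*((z-o[2])/d[:,2])[:,None]
def blobs(m,a=15):
    n,l,s,ce=cv2.connectedComponentsWithStats(m.astype(np.uint8)); return [(s[i],ce[i],l==i) for i in range(1,n) if s[i,4]>=a]
def hullrect(c,m,z):
    p=np.argwhere(m)[:,::-1]; w=cast(c,p,z)[:,:2].astype(np.float32)
    return cv2.minAreaRect(cv2.convexHull(w*1000))
```

Run:
```python
from h import *
for n in("top","scene"):
    c=np.load(n+"0.npz"); im=c["image"]; hsv=cv2.cvtColor(im,cv2.COLOR_BGR2HSV); H,S,V=[hsv[...,i].astype(int) for i in range(3)]
    print(n)
    for nm,lo,hi in(("or",5,16),("gr",50,75),("bl",110,130)):
        m=(H>=lo)&(H<=hi)&(S>170)&(V>60)
        bs=[b for b in blobs(m) if b[0][4]<900]
        for b in bs: print(nm,b[0],b[1].round(1),cast(c,b[1],.01)[0][:2].round(4))
        if n=="top" :
            mm=sum(b[2] for b in bs if b[0][0]>100)>0
            print(nm,hullrect(c,mm,.01))
    y=(H>=20)&(H<=32)&(S>150)&(V>60)
    for b in blobs(y): print("y",b[0],b[1].round(1),cast(c,b[1],.05)[0][:2].round(4))
    d=(V<75)&(im.max(2)<75)
    for b in blobs(d,500):
        x=b[0]; 
        if x[4]<6000: print("dark",x,hullrect(c,b[2],.008))
c=np.load("top0.npz")["image"][170:290,390:490]; a=cv2.resize(c,None,fx=5,fy=5,interpolation=2); 
s=np.load("scene0.npz")["image"][290:400,190:320]; s=cv2.resize(s,None,fx=2,fy=2)
o=np.zeros((600,760,3),np.uint8); o[:,:500]=a; o[:220,500:760]=s; cv2.imwrite("pics/c1.png",cv2.convertScaleAbs(o,alpha=1.7))
```

```text
top
or [122 235  22  37 460] [132.4 253.2] [0.5474 0.2873]
or [144 315  13   5  26] [149.9 316.7] [0.455  0.2575]
or [144 320  16  17 186] [151.7 328.3] [0.4383 0.2542]
or ((500.54644775390625, 272.8393249511719), (150.6007843017578, 20.816011428833008), 17.3571834564209)
gr [211 183  13  35 306] [217.5 197.8] [0.632  0.1645]
gr [219 270  14  14 161] [225.8 276.5] [0.5152 0.1486]
gr ((579.9458618164062, 157.42091369628906), (149.13160705566406, 18.343700408935547), 7.685653209686279)
bl [  0 197  12 140 799] [  4. 283.] [0.5006 0.4733]
bl [283 219  19  37 422] [291.9 236.8] [0.5754 0.0528]
bl [301 300  12   4  24] [306.5 301.7] [0.4804 0.0296]
bl [303 305  15  16 177] [309.8 312.8] [0.4643 0.0244]
bl ((527.5748291015625, 40.363975524902344), (150.13919067382812, 19.124542236328125), 14.273735046386719)
y [444 199  15  10 111] [450.9 203.3] [ 0.6223 -0.1728]
y [423 201  11   8  77] [428.1 204.4] [ 0.6202 -0.1407]
y [448 247  15   9 112] [455.  250.8] [ 0.5551 -0.1783]
y [427 249  11   8  82] [432.2 252.3] [ 0.5525 -0.1463]
dark [353   0 287   5 717] ((943.6638793945312, -253.454940795
[... 1341 characters left out ...]
44, 184.01121520996094), 33.081233978271484)
dark [333 181  92  39 668] ((577.3734130859375, 154.97702026367188), (152.69873046875, 29.620786666870117), 11.697688102722168)
dark [ 539  213   57   41 1787] ((845.3834838867188, 254.23550415039062), (80.09454345703125, 77.09514617919922), 33.90434646606445)
dark [259 218  98  33 564] ((526.8806762695312, 37.5493049621582), (152.74806213378906, 23.83930778503418), 17.895559310913086)
dark [ 515  229   78   69 2701] ((847.4027099609375, 180.46058654785156), (85.58164978027344, 110.94361114501953), 1.4690574407577515)
dark [ 201  314  107   82 4315] ((587.7557983398438, -158.65745544433594), (120.73836517333984, 71.124267578125), 4.63817834854126)
```

View pics/c1.png

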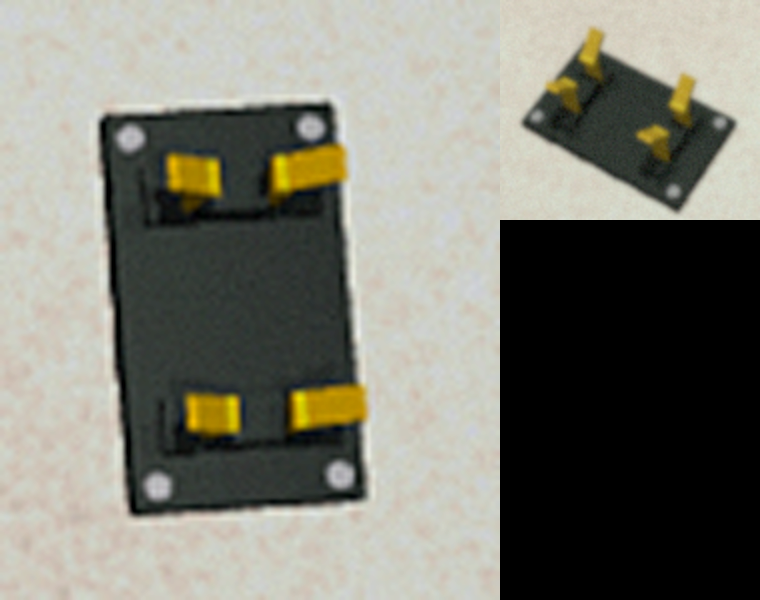

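Add to h.py:
```python
from scipy.spatial.transform import Rotation as Ro
def delta(p,yaw):  # tool-frame shift+turn to TCP p, tool y perpendicular to yaw (rad), pointing down
    from rig import r
    s=r.get_state(); R0=Ro.from_rotvec(s["orientation"]); best=None
    for k in(0,np.pi):
        R1=Ro.from_matrix(np.array([[np.cos(yaw+k),np.sin(yaw+k),0],[np.sin(yaw+k),-np.cos(yaw+k),0],[0,0,-1.]]).T)
        v=(R0.inv()*R1).as_rotvec()
        if best is None or np.linalg.norm(v)<np.linalg.norm(best): best=v
    print("t",round(s["clock"],2),"joint6",s["joints"][5].round(3),"shift",R0.inv().apply(np.array(p)-s["tcp_pos"]).round(4),"turn",best.round(4))
```

Run:
```python
from h import *
delta((.5005,.2728,.06),np.deg2rad(17.3)); delta((.5005,.2728,.003),np.deg2rad(17.3))
```

```text
t 0.1 joint6 -0.106 shift [-0.3473 -0.1725  0.1709] turn [-9.000e-04 -5.000e-04 -7.188e-01]
t 0.1 joint6 -0.106 shift [-0.3473 -0.1725  0.2279] turn [-9.000e-04 -5.000e-04 -7.188e-01]
```

The manual's scale: turns go in shares of pi/2 rad. Converting my numbers, -0.719 rad / 1.5708 = -0.4577.

Emit:
jog_arm(
  ticks=[
    [[-0.347,-0.1725,0.171],[-0.0006,0,-0.4577]],
    [[-0.347,-0.1725,0.171],[-0.0006,0,-0.4577]],
    [[-0.347,-0.1725,0.171],[-0.0006,0,-0.4577]],
    [[-0.347,-0.1725,0.171],[-0.0006,0,-0.4577]],
    [[-0.347,-0.1725,0.171],[-0.0006,0,-0.4577]],
    [[-0.347,-0.1725,0.171],[-0.0006,0,-0.4577]],
    [[-0.347,-0.1725,0.171],[-0.0006,0,-0.4577]],
    [[-0.347,-0.1725,0.171],[-0.0006,0,-0.4577]],
    [[-0.347,-0.1725,0.171],[-0.0006,0,-0.4577]],
    [[-0.347,-0.1725,0.171],[-0.0006,0,-0.4577]],
    [[-0.347,-0.1725,0.171],[-0.0006,0,-0.4577]],
    [[-0.347,-0.1725,0.171],[-0.0006,0,-0.4577]],
    [[-0.347,-0.1725,0.171],[-0.0006,0,-0.4577]],
  ],
  jaw=0.06,
)

```text
clock: 1.18
tcp_pos: [0.5003, 0.273, 0.06]
orientation: [0.47, -3.105, -0.001]
ft_force: [0.3, 0.9, 0.2]
finger_gap: 0.0601
gripper_force: 0.0
```

```bash
python3 -c "
from h import *
delta((.5005,.2728,.003),np.deg2rad(17.3))"
```

```text
t 1.18 joint6 -1.49 shift [-0.0001 -0.0003  0.057 ] turn [ 0.001  -0.0007 -0.0013]
```

Emit:
jog_arm(
  ticks=[
    [[0,0,0.02],[0,0,0]],
    [[0,0,0.04],[0,0,0]],
    [[0,0,0.05],[0,0,0]],
    [[0,0,0.057],[0,0,0]],
    [[0,0,0.057],[0,0,0]],
  ],
)

```text
clock: 1.6
tcp_pos: [0.4996, 0.2741, 0.0027]
orientation: [0.475, -3.104, -0.001]
ft_force: [-0.4, -0.6, 0.1]
finger_gap: 0.0598
gripper_force: 0.0
```

Emit:
jog_arm(
  ticks=[
    [[0,0,0],[0,0,0]],
    [[0,0,0],[0,0,0]],
    [[0,0,0],[0,0,0]],
    [[0,0,0],[0,0,0]],
    [[0,0,0],[0,0,0]],
    [[0,0,0],[0,0,0]],
  ],
  jaw=0,
  grip_n=60,
)

```text
clock: 2.1
tcp_pos: [0.5008, 0.2736, 0.0044]
orientation: [-0.473, 3.104, 0.002]
ft_force: [-0.5, 1.3, 7.6]
finger_gap: 0.0172
gripper_force: 58.5
```

Emit:
jog_arm(
  ticks=[
    [[0,0,-0.03],[0,0,0]],
    [[0,0,-0.06],[0,0,0]],
    [[0,0,-0.1],[0,0,0]],
    [[0,0,-0.1],[0,0,0]],
    [[0,0,-0.1],[0,0,0]],
    [[0,0,-0.1],[0,0,0]],
  ],
)

```text
clock: 2.6
tcp_pos: [0.5003, 0.2732, 0.1034]
orientation: [-0.473, 3.105, 0.002]
ft_force: [-0.3, -0.5, -0.7]
finger_gap: 0.0175
gripper_force: 59.0
```

Run:
```python
from h import *
from rig import r
T=(.5877,-.1595); 
delta((*T,.10),np.deg2rad(4.55))
c=r.capture("scene");im=c["image"]; cv2.imwrite("pics/lift.png",im)
```

```text
t 2.6 joint6 -1.49 shift [ 0.0453 -0.4391  0.0029] turn [0.0011 0.0007 0.2227]
```

View pics/lift.png

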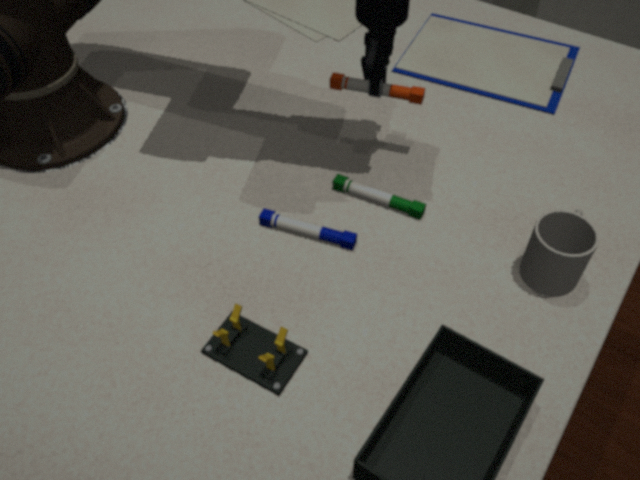

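The orange marker is held level near its middle, with ends at (335,81) and (420,95). I'll carry it over the holder.

In the tool's units: 0.223 rad / 1.5708 = 0.142.

Emit:
jog_arm(
  ticks=[
    [[0.0453,-0.439,0.003],[0.0006,0,0.142]],
    [[0.0453,-0.439,0.003],[0.0006,0,0.142]],
    [[0.0453,-0.439,0.003],[0.0006,0,0.142]],
    [[0.0453,-0.439,0.003],[0.0006,0,0.142]],
    [[0.0453,-0.439,0.003],[0.0006,0,0.142]],
    [[0.0453,-0.439,0.003],[0.0006,0,0.142]],
    [[0.0453,-0.439,0.003],[0.0006,0,0.142]],
    [[0.0453,-0.439,0.003],[0.0006,0,0.142]],
    [[0.0453,-0.439,0.003],[0.0006,0,0.142]],
    [[0.0453,-0.439,0.003],[0.0006,0,0.142]],
    [[0.0453,-0.439,0.003],[0.0006,0,0.142]],
    [[0.0453,-0.439,0.003],[0.0006,0,0.142]],
    [[0.0453,-0.439,0.003],[0.0006,0,0.142]],
    [[0.0453,-0.439,0.003],[0.0006,0,0.142]],
    [[0.0453,-0.439,0.003],[0.0006,0,0.142]],
    [[0.0453,-0.439,0.003],[0.0006,0,0.142]],
  ],
)

```text
clock: 3.98
tcp_pos: [0.5877, -0.1581, 0.0996]
orientation: [0.127, -3.139, -0.001]
ft_force: [-0.2, 0.1, -0.4]
finger_gap: 0.0178
gripper_force: 59.1
```

Run:
```python
from h import *
from rig import r
delta((.5877,-.1595,.10),np.deg2rad(4.55))
ims=[]
for n in("top","scene"):
    c=r.capture(n);im=c["image"];hsv=cv2.cvtColor(im,cv2.COLOR_BGR2HSV); H,S,V=[hsv[...,i].astype(int) for i in range(3)]
    for b in blobs((H>=4)&(H<=16)&(S>170)&(V>50)):
        if b[0][4]<1200: print(n,b[0],b[1].round(1),cast(c,b[1],.107)[0][:2].round(4))
    x,y=(330,100) if n=="top" else(130,220)
    ims.append(cv2.resize(im[y:y+200,x:x+200],(400,400)))
cv2.imwrite("pics/over.png",cv2.convertScaleAbs(np.hstack(ims),alpha=1.5))
```

```text
t 3.98 joint6 -2.023 shift [ 0.0001 -0.0014 -0.0004] turn [ 0.0004 -0.0004  0.0013]
top [403   0  18   1  18] [411.5   0. ] [ 0.8895 -0.1075]
top [469   0  55   2  92] [4.95e+02 4.00e-01] [ 0.8908 -0.2204]
top [526   0  93   4 222] [573.5   0.8] [ 0.8919 -0.3265]
top [625   0  15   4  43] [632.8   1.1] [ 0.8929 -0.4067]
scene [189 273  17  20 224] [197.4 282.4] [ 0.5171 -0.1619]
scene [258 308  46  36 831] [281.6 325.2] [ 0.6359 -0.1528]
scene [630 311   7   7  15] [633.5 313.7] [0.9554 0.0823]
scene [619 320  13   6  24] [624.4 322.3] [0.9504 0.0652]
scene [621 329   7   9  22] [624.5 333.3] [0.9548 0.0512]
scene [626 340   8  15  32] [629.  347.2] [0.964  0.0366]
scene [609 346   6   7  16] [611.2 348.9] [0.9488 0.0237]
scene [603 356   9  12  24] [606.7 360.3] [0.9492 0.0074]
scene [587 376  13  17  55] [593.4 383. ] [ 0.9462 -0.0263]
scene [608 382   7   9  17] [610.6 386.4] [ 0.9621 -0.02  ]
scene [613 388   5   9  16] [615.3 392.
[... 1240 characters left out ...]
 14  42] [569.7 460.1] [ 0.9541 -0.1174]
scene [595 453   8   6  18] [598.1 455.3] [ 0.9748 -0.0977]
scene [612 453  13   9  21] [618.4 457.2] [ 0.9913 -0.0886]
scene [554 457   6   9  17] [556.5 461.3] [ 0.9441 -0.1256]
scene [589 457  12  11  36] [593.1 461.5] [ 0.9728 -0.1062]
scene [582 458   5   9  16] [584.2 461.4] [ 0.9659 -0.1109]
scene [602 463  13  12  36] [608.3 467.3] [ 0.9864 -0.1035]
scene [569 467   9   7  17] [573.5 469.7] [ 0.9602 -0.1242]
scene [554 471   5   9  15] [556.2 474.7] [ 0.9485 -0.1378]
scene [611 470   8   9  17] [614.9 473.9] [ 0.9934 -0.1061]
scene [621 471  11   8  23] [625.1 473.7] [ 1.0012 -0.1005]
scene [566 474  12   6  27] [571.2 477.1] [ 0.9608 -0.132 ]
```

View pics/over.png

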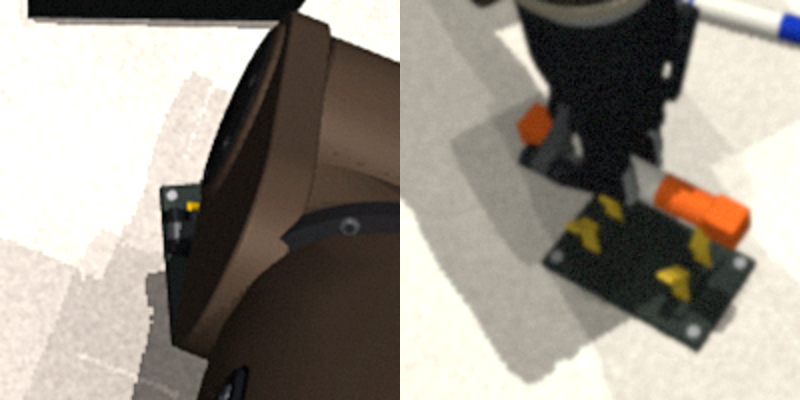

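The marker is held over the holder with the clips below it, its cap end at (282,325) in the scene view. I'll check the lateral alignment, then lower it to the mouths.

Run:
```python
from h import *
from rig import r
c=r.capture("scene"); print(cast(c,(246.5,308.5),.1056))
```

```text
[[ 0.58825559 -0.15705717  0.1056    ]]
```

Emit:
jog_arm(
  ticks=[
    [[0,-0.0014,0.02],[0,0,0.0006]],
    [[0,-0.0014,0.035],[0,0,0.0006]],
    [[0,-0.0014,0.045],[0,0,0.0006]],
    [[0,-0.0014,0.05],[0,0,0.0006]],
    [[0,-0.0014,0.05],[0,0,0.0006]],
    [[0,-0.0014,0.05],[0,0,0.0006]],
  ],
)

```text
clock: 4.63
tcp_pos: [0.5882, -0.1606, 0.0501]
orientation: [-0.123, 3.139, 0.0]
ft_force: [0.7, -0.6, -0.5]
finger_gap: 0.0176
gripper_force: 59.1
```

```bash
python3 -c "
from h import *
delta((.5877,-.1595,.0404),np.deg2rad(4.55))"
```

```text
t 4.63 joint6 -2.024 shift [0.0004 0.0012 0.0097] turn [ 0.      0.0004 -0.0011]
```

Emit:
jog_arm(
  ticks=[
    [[0,0,0.005],[0,0,0]],
    [[0,0,0.0095],[0,0,0]],
    [[0,0,0.0095],[0,0,0]],
    [[0,0,0.0095],[0,0,0]],
  ],
)

```text
clock: 4.97
tcp_pos: [0.5879, -0.1602, 0.0404]
orientation: [0.123, -3.139, -0.001]
ft_force: [-0.3, 3.6, 2.5]
finger_gap: 0.0173
gripper_force: 59.2
```

Run:
```python
from rig import r
import cv2, numpy as np
P=[]
for i in range(4):
    c=r.capture("scene"); s=r.get_state(); P.append(np.r_[s["tcp_pos"],s["ft_force"]])
print(np.array(P).round(4))
cv2.imwrite("pics/mouth.png",cv2.convertScaleAbs(cv2.resize(c["image"][260:400,180:330],None,fx=4,fy=4,interpolation=2),alpha=1.6))
```

```text
[[ 0.588  -0.1604  0.0405 -0.5114  4.0353  2.0472]
 [ 0.588  -0.1604  0.0406  0.1559  3.543   1.8657]
 [ 0.5881 -0.1605  0.0406 -0.6327  4.2704  3.0954]
 [ 0.5881 -0.1606  0.0406 -1.2422  4.3776  3.0479]]
```

View pics/mouth.png

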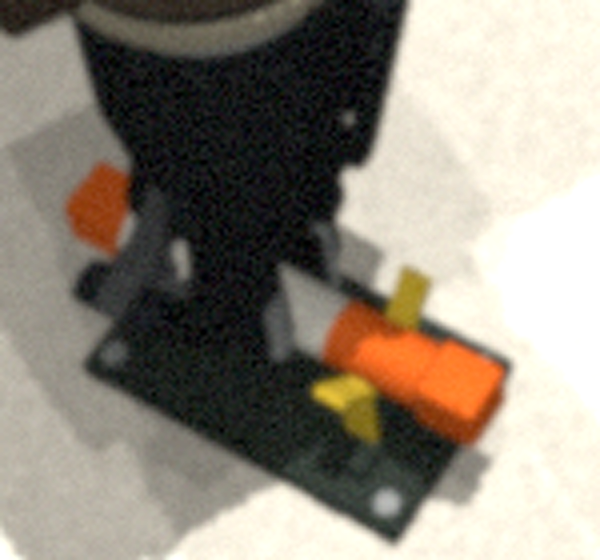

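The marker sits between the jaws of the visible clip (crop (340,390) and (410,300)), and a 4 N side force says it is about 1 mm too far toward -y. I'll shift it +1 mm and push.

Emit:
jog_arm(
  ticks=[
    [[0,0.001,0],[0,0,0]],
    [[0,0.001,0.003],[0,0,0]],
    [[0,0.001,0.006],[0,0,0]],
    [[0,0.001,0.006],[0,0,0]],
  ],
)

```text
clock: 5.5
tcp_pos: [0.5885, -0.1599, 0.0344]
orientation: [-0.123, 3.137, -0.001]
ft_force: [2.3, 2.9, 1.1]
finger_gap: 0.0178
gripper_force: 59.1
```

Emit:
jog_arm(
  ticks=[
    [[0,0,0.003],[0,0,0]],
    [[0,0,0.006],[0,0,0]],
    [[0,0,0.006],[0,0,0]],
    [[0,0,0.006],[0,0,0]],
  ],
)

```text
clock: 5.83
tcp_pos: [0.588, -0.1597, 0.0276]
orientation: [-0.123, 3.139, 0.0]
ft_force: [4.9, 2.7, -10.2]
finger_gap: 0.0177
gripper_force: 58.8
```

Emit:
jog_arm(
  ticks=[
    [[0,0,0.002],[0,0,0]],
    [[0,0,0.0035],[0,0,0]],
    [[0,0,0.0035],[0,0,0]],
    [[0,0,0.0035],[0,0,0]],
  ],
)

```text
clock: 6.17
tcp_pos: [0.5876, -0.1597, 0.0248]
orientation: [0.123, -3.139, -0.0]
ft_force: [0.3, 1.6, -2.4]
finger_gap: 0.0175
gripper_force: 59.5
```

Emit:
jog_arm(
  ticks=[
    [[0,0,0.001],[0,0,0]],
    [[0,0,0.001],[0,0,0]],
    [[0,0,0.001],[0,0,0]],
  ],
)

```text
clock: 6.42
tcp_pos: [0.5878, -0.1598, 0.0243]
orientation: [-0.123, 3.139, -0.0]
ft_force: [-2.0, 0.8, 5.5]
finger_gap: 0.0174
gripper_force: 60.3
```

Emit:
jog_arm(
  ticks=[
    [[0,0,0.001],[0,0,0]],
    [[0,0,0.001],[0,0,0]],
    [[0,0,0.001],[0,0,0]],
  ],
)

```text
clock: 6.67
tcp_pos: [0.5879, -0.1598, 0.0242]
orientation: [-0.123, 3.138, -0.001]
ft_force: [-6.2, 2.4, 16.3]
finger_gap: 0.0176
gripper_force: 61.4
```

Home on rests (stiff reaction at 16 N). I'll back off the push, let go and retreat.

Emit:
jog_arm(
  ticks=[
    [[0,0,-0.0018],[0,0,0]],
    [[0,0,-0.0018],[0,0,0]],
    [[0,0,-0.0018],[0,0,0]],
  ],
)

```text
clock: 6.92
tcp_pos: [0.588, -0.1597, 0.0246]
orientation: [-0.123, 3.139, -0.0]
ft_force: [-0.1, 0.5, -1.7]
finger_gap: 0.0175
gripper_force: 59.5
```

Emit:
jog_arm(
  ticks=[
    [[0,0,0],[0,0,0]],
    [[0,0,0],[0,0,0]],
    [[0,0,0],[0,0,0]],
    [[0,0,0],[0,0,0]],
    [[0,0,0],[0,0,0]],
    [[0,0,0],[0,0,0]],
  ],
  jaw=0.06,
)

```text
clock: 7.42
tcp_pos: [0.588, -0.1598, 0.0247]
orientation: [-0.123, 3.139, -0.0]
ft_force: [0.3, -0.3, 0.3]
finger_gap: 0.0602
gripper_force: 0.0
```

Emit:
jog_arm(
  ticks=[
    [[0,0,-0.03],[0,0,0]],
    [[0,0,-0.07],[0,0,0]],
    [[0,0,-0.11],[0,0,0]],
    [[0,0.04,-0.15],[0,0,0]],
    [[0,0.08,-0.15],[0,0,0]],
    [[0,0.12,-0.15],[0,0,0]],
    [[0,0.16,-0.15],[0,0,0]],
    [[0,0.2,-0.15],[0,0,0]],
    [[0,0.24,-0.15],[0,0,0]],
    [[0,0.28,-0.15],[0,0,0]],
    [[0,0.28,-0.15],[0,0,0]],
    [[0,0.28,-0.15],[0,0,0]],
  ],
)

```text
clock: 8.42
tcp_pos: [0.5656, 0.1215, 0.1748]
orientation: [-0.129, 3.139, 0.0]
ft_force: [-0.0, -1.2, 0.8]
finger_gap: 0.0602
gripper_force: 0.0
```

Run:
```python
from h import *
from rig import r
ims=[]
for n in("top","scene"):
    c=r.capture(n);im=c["image"];hsv=cv2.cvtColor(im,cv2.COLOR_BGR2HSV); H,S,V=[hsv[...,i].astype(int) for i in range(3)]
    x0,x1,y0,y1=(380,500,150,310) if n=="top" else(170,340,260,410)
    m=(H>=3)&(H<=16)&(S>170)&(V>50); k=np.zeros_like(m); k[y0:y1,x0:x1]=m[y0:y1,x0:x1]
    k=sum(b[2] for b in blobs(k,25))>0
    print(n,hullrect(c,k,.03),hullrect(c,k,.036))
    ims.append(cv2.resize(im[y0:y1,x0:x1],(400,500)))
cv2.imwrite("pics/end.png",cv2.convertScaleAbs(np.hstack(ims),alpha=1.6))
```

```text
top ((588.0950317382812, -161.4402618408203), (150.25282287597656, 23.338476181030273), 4.233414173126221) ((587.3384399414062, -160.16078186035156), (149.1224365234375, 23.162900924682617), 4.2334136962890625)
scene ((584.8176879882812, -157.7412109375), (154.1669921875, 26.024211883544922), 5.158112049102783) ((587.5372924804688, -160.09674072265625), (152.76364135742188, 25.78730583190918), 5.158112525939941)
```

View pics/end.png

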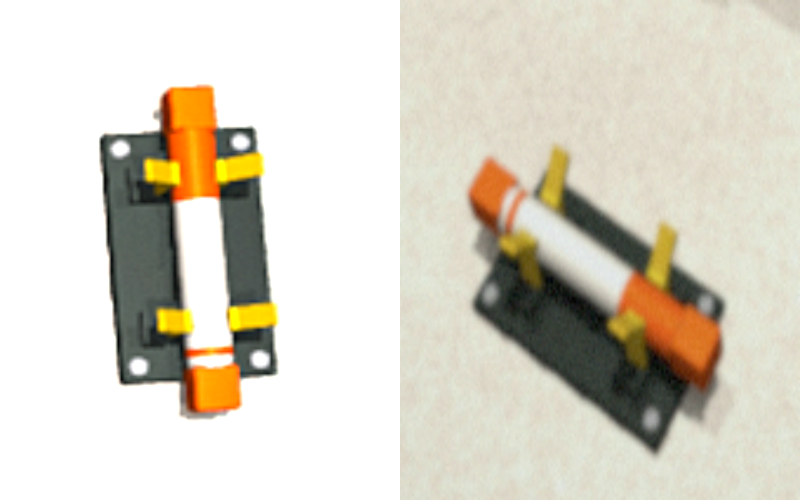

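The marker lies in both clips, centred between the overhangs at crop (188,105) and (213,390). The lips close over it and the robot is clear.

```bash
python3 -c "
from rig import r
print(r.sign_off())"
```

```text
the job is handed in; nothing more can be done
None
```

The orange marker is snapped home in both clips and centred to about 1 mm; it is released, the blue and green markers were never touched, and the job was handed in at about 8.5 s with 16 N the highest force I read.

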